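Hang a lipped parts bin on the louvered panel and slide it home against the rail stop

TASK

Hang the blue parts bin, collars and all, on the top rail of the grey louvered panel, first a good 7 cm to the right of the orange stop block, with its rear lip dropped fully down behind the rail. With the lip still down, slide it left until it bears on the rubber tip of the stop's screw, keep a firm but gentle push on it (about 10 N, never over 20 N) for a second, and let go so that it stays hung touching the tip. Do not force it against the panel (under 30 N), and leave the other things as they stand.

Things in the scene. Friction and masses are not known exactly. Their poses are not given: they have to be found in the camera images.
- parts_bin: Open blue plastic bin, loose, 110 deep (x) x 60 wide (y) x 55 mm high, walls 3 mm, 0.15 to 0.31 kg. Origin: centre of its underside. +x is its back (with the lip), -x its low front (30 mm high), +y its left side. The side walls are full height from x = -27 to +55 mm, flat and upright: grip across the 60 mm there, near x = 0, in the upper half.
- bin_center (a point): Centre of the parts bin, half-way up (27.5 mm above its underside), axes as the bin's.
- bin_lip (a point): Middle of the lower edge of the bin's lip, at (63, 0, 42) mm in the bin's frame. The lip, 3 mm thick (x = 61.5 to 64.5) and 56 mm wide, hangs 10 mm down from a ledge behind the back wall (outer face x = 55); ledge underside z = 52 mm. The 6.5 mm gap between back wall and lip is open below and takes the rail.
- bin_side (a point): Point on the outer face of the bin's left (+y) side wall, at (30, 30, 50) mm in the bin's frame; this face butts on the stop's tip.
- rail_mid (a point): Middle of the top edge of the panel's top rail, 150 mm above the table. x points square into the panel (away from the robot), y along the rail to the left, z up. The rail is an upright steel tongue 3 mm thick (x = -1.5 to +1.5 mm), 13 mm tall, 280 mm long. Behind it is a 5 mm channel, open above, for the lip. Hung, the ledge rests on the rail: bin_lip is 10 mm below this point, 3 to 5 mm behind it.
- collar_1_mid (a point): Middle of a cream pump collar, 28 mm across and 34 mm tall, loose in the bin, standing at first.
- collar_3_mid (a point): Middle of the second cream pump collar, 28 mm across and 34 mm tall, loose in the bin, standing at first.
- green_bottle: Bystander: plain green bottle 46 x 68 x 198 mm, loose, standing; origin at the centre of its underside.
- steel_pin: Bystander: steel spindle pin standing upright, 26 mm across its foot, 110 mm tall, loose; origin at the centre of its underside.
- blue_driver: Bystander: screwdriver with blue handle lying on the table, 165 mm long, loose; origin at the centre of its underside.
- spanner: Bystander: steel spanner lying on the table, 159 mm long, loose; origin at the centre of its underside.
- louver_panel: Fixed grey panel on two feet, 300 wide, 172 mm high. Origin on the table under the sheet's front face; axes as rail_mid's, which is at (-6.5, 0, 150) mm. The sheet rises 22 mm above the rail: with the lip's rear face on the sheet, the lip is over the channel. Feel for sheet, rail and stop; poses alone are too coarse. Louvres 40 and 80 mm lower are alike; the hung bin leans on one (up to 0.1 rad).
- rail_stop: Orange stop block fixed on the rail, 30 to 90 mm left of rail_mid; black thumb screw on top. Origin at table height under the middle of its right face; axes as rail_mid's. From that face, at (-22, 0, 141) mm, a level screw points right (-y); its 16 mm rubber tip ends 10 to 45 mm from the face: set differently each time and NOT measured, find it by feel. The tip gives 3 mm (3 N), then is rigid.
There are look-alikes about, which are no part of the job. Of the things that look like the parts_bin, the smaller one is meant.

How it is judged (in metres and radians):
On the way, in this order (a step that is already met when the one before it is completed fails the run):
1. the lip is down behind the rail, the bin's left side at least 55 mm to the right of the stop block (z of bin_lip in the frame of rail_mid between -0.016 and -0.006 m and x of bin_lip in the frame of rail_mid between 0.001 and 0.008 m and angle between parts_bin's own z axis and vertical below 0.16 rad and angle between the x axis of parts_bin and the x axis of rail_mid, either way round below 0.12 rad and y of bin_side in the frame of rail_stop below -0.055 m), for 0.2 s.
2. with the lip still down behind the rail, the bin bears on the stop's tip with more than 5 N for 0.3 s (z of bin_lip in the frame of rail_mid between -0.016 and -0.006 m and x of bin_lip in the frame of rail_mid between 0.001 and 0.008 m and angle between parts_bin's own z axis and vertical below 0.16 rad and angle between the x axis of parts_bin and the x axis of rail_mid, either way round below 0.12 rad and contact force between parts_bin and rail_stop above 5 N), for 0.3 s.
At the end, for the whole second after the job is handed in: The bin hangs still and released on the top rail, its lip at least 6 mm down behind the rail along its width (tilt under 0.16 rad, within 0.12 rad of square), its left side touching the stop's rubber tip (over 0.05 N), both collars inside it (z of bin_lip in the frame of rail_mid between -0.016 and -0.006 m and x of bin_lip in the frame of rail_mid between 0.001 and 0.008 m and angle between parts_bin's own z axis and vertical below 0.16 rad and angle between the x axis of parts_bin and the x axis of rail_mid, either way round below 0.12 rad and contact force between parts_bin and rail_stop above 0.05 N and linear speed of parts_bin below 0.02 m/s and contact force between parts_bin and the fingers below 0.1 N and x of collar_1_mid in the frame of parts_bin between -0.055 and 0.055 m and y of collar_1_mid in the frame of parts_bin between -0.03 and 0.03 m and z of collar_1_mid in the frame of parts_bin between 0 and 0.055 m and x of collar_3_mid in the frame of parts_bin between -0.055 and 0.055 m and y of collar_3_mid in the frame of parts_bin between -0.03 and 0.03 m and z of collar_3_mid in the frame of parts_bin between 0 and 0.055 m).
It fails at once if the gripped bin is forced against the panel with more than 30 N (contact force between parts_bin and louver_panel above 30 N and contact force between parts_bin and the fingers above 8 N).
It fails at once if the bin is forced against the stop with more than 20 N (contact force between parts_bin and rail_stop above 20 N).
It fails at once if a bystander is moved by more than 15 mm (distance of any of green_bottle, steel_pin, blue_driver, spanner from where it was at the start of the episode above 0.015 m).
It fails at once if a standing bystander is tipped over (angle between any of green_bottle, steel_pin's own z axis and vertical above 0.5 rad).
It also fails if it takes over 70 s, if anything falls off the work surface, if the arm or the gripper's body presses on something with over 40 N, if the wrist force passes 120 N, or if a joint passes its speed limit or range.

ROBOT

A 6-joint arm with a two-finger parallel gripper is mounted at the origin on a cart in front of the work surface, level with it; the furniture and walls round the work are solid. World frame = base frame: x ahead of the robot, y to its left, z up, the work surface at z = 0. Lengths are in mm, angles in rad, forces in N, time in s.
With the tool pointing down it reaches from about 325 to 750 mm from the base axis. Payload 7.6 kg.
Tool frame: the origin (TCP) lies midway between the tips of the shut fingers; the grasp point (between the pads) lies 19 mm behind it; y points along the fingers, z is the direction in which the jaws open and shut, and the axes are right-handed (so a half turn about y gives the same grasp; the last joint's range is limited). The gripper opens to 85 mm and grips with 20 to 120 N. Pads are 22 mm wide; open, the fingers measure 114 mm over their backs; the gripper's body (76 mm by 85 mm) begins 54 mm behind the grasp point. The pads swing forward as they close: fully open they stand 13 mm farther back than shut.
Start: joints at [-0.07, 0.052, 1.401, -0, 1.689, -0.07], TCP at [525.02, 0.022, 231.323] pointing down, gripper open.
Joint ranges: [-2.9, 2.9], [-0.91, 2.17], [0.12, 2.37], [-1.06, 4.2], [0.26, 2.73], [-2.93, 2.93]. Speed limits (rad/s): [2.57, 2.57, 3.01, 3.14, 3.14, 3.14].

INTERFACE

Orientations are given as [roll, pitch, yaw] about the fixed x, y, z axes, in that order (R = Rz(yaw) Ry(pitch) Rx(roll)).
In Python, from cell import * gives the robot as it stands.
- The arm moves only by the tool send_rows, never from a script. Its argument "increments" is one flat list of numbers, 4 for each row, row after row: the shift along the tool's x, y, z each as a share of 0.5 m, from -1 to 1, then the turn about the tool's y as a share of pi/2 rad, from -1 to 1. A call has 1 to 12 rows; each row is the pose to reach, as a shift and turn from the pose commanded when the call began, along the tool's axes at that moment; what a row does not reach only later rows make up. A row lasts 1/12 s, in which the tool goes at most 41.7 mm and 7.16 degrees, less where a joint would pass 70% of its speed; a pose out of reach is approached as far as the arm can. A call with a number of a shift or a turn outside -1 to 1 is refused whole. A call with a gripper value outside its range is refused whole. "fingers" is the gripper command: -1 is fully open, 1 is shut, values between are in proportion, set as the call begins (left out, the last holds). The fingers move at their own pace and stop on an object; "newtons" is the grip in N (left out, the last holds). Time passes only in rows, so rows that repeat a pose let the fingers close. It gives the time, the measured TCP pose, the force and the opening at its end, in the units of the state.
- state(): the state, without advancing time (a new reading comes with each control period).
- camera(name): name is "scene" or "side" or "wrist"; returns the picture (480x640x3 uint8, red, green, blue); there is no depth.
- camera_info(name): a dict with "K" (3x3 intrinsics, pixels), "xyz" and "rotation" of the camera in the world; the wrist camera has in their place "mount" (4x4, takes a point from camera to tool coordinates, whose origin is the TCP and whose axes are the tool frame's). Camera axes: x right, y up, looking along -z (the intrinsics and any distortion apply to the point x, -y, -z); pixel columns grow to the right and rows downward; lengths in mm; the calibration is good to about 2 mm. A picture is of the moment at which its call begins: read the wrist's pose just before it. camera_info takes no time and is no camera call.
- hand_in(): hands the job in, once; it reports no verdict.
The state is a dict: "t": time; "qpos": joint angles; "qvel": joint speeds; "effort": joint torques, N m; "tcp_pos": TCP position; "ee_rot": TCP orientation; "force": force on the tool from outside, world axes, zero at the start; "wrist_torque": the same for the moment, N m; "width": finger opening in mm.
Only numpy, scipy, OpenCV 4.12 (cv2) and the standard library are available. Lean on these libraries where they do the work, as an engineer would, in place of code of your own. Each camera call takes 0.05 s, during which the arm holds its last target.

## Working session

There is one attempt and no reset: what is moved stays moved. The work goes in short steps, Python scripts to look and compute and a tool call to move; the robot and the scene stay as the last step left them, time stands still between calls to the robot, and variables do not carry over. Pictures are saved under pics/ and viewed, and the job is handed in when it is done.

Besides the shell and the picture viewer there is one more tool, called after ">>>" by a JSON object that holds its "fn" and its "kwargs", one argument or row to a line. send_rows: Moves the arm, as the interface text tells. Its arguments: {"type":"object","properties":{"increments":{"type":"array","items":{"type":"number","minimum":-1,"maximum":1}},"fingers":{"type":"number"},"newtons":{"type":"number"}},"required":["increments"]}

```bash
mkdir -p pics; ls
cat > h.py <<'E'
from cell import *
import numpy as np, cv2
from scipy.spatial.transform import Rotation as R
def save(n,im): cv2.imwrite('pics/'+n+'.png',cv2.cvtColor(im,cv2.COLOR_RGB2BGR))
E
python3 - <<'E'
from h import *
print(state())
for n in ['scene','side','wrist']:
    print(n,camera_info(n))
    im=camera(n); np.save('pics/'+n+'0.npy',im); save(n+'0',im)
E
```

```text
pics
{'t': 0.0, 'qpos': array([-7.03015353e-02,  5.28194853e-02,  1.40174782e+00,  2.02477309e-05,
        1.68860496e+00, -7.02758252e-02]), 'qvel': array([ 0.00187217,  0.00097766,  0.0010997 ,  0.00054929, -0.00014697,
        0.000323  ]), 'effort': array([ 8.02730119e-04, -3.81666934e+01, -3.60182977e+01,  8.43031398e-05,
        6.19437444e-03, -2.66336252e-05]), 'tcp_pos': array([5.24690784e+02, 4.95674519e-02, 2.30469816e+02]), 'ee_rot': array([-1.57237063e+00,  1.30979033e-04, -1.57081978e+00]), 'force': array([-0.21323628,  0.19371668, -0.41893179]), 'wrist_torque': array([ 0.02077845, -0.00604718, -0.04852332]), 'width': 85.31814057032835}
scene {'K': array([[608.94675565,   0.        , 321.98625546],
       [  0.        , 608.94675565, 246.21547375],
       [  0.        ,   0.        ,   1.        ]]), 'xyz': array([-308.20120063, -716.47687084,  903.38036256]), 'rotation': array([ 0.92710409, -0.02220139, -0.89009523])}
side {'K': array([[523.27932976,   0.        , 327.5076862 ],
       [  0.        , 523.27932976, 240.98592648],
       [  0.        ,   0.        ,   1.        ]]), 'xyz': array([330.81641095, 835.12735294, 675.6917439 ]), 'rotation': array([ 1.0290701 , -0.00431643, -2.90869614])}
wrist {'K': array([[405.45524205,   0.        , 319.80257815],
       [  0.        , 405.45524205, 235.98444536],
       [  0.        ,   0.        ,   1.        ]]), 'mount': array([[-1.55759494e-04, -9.57511025e-01, -2.88396625e-01,
        -7.30321503e+01],
       [-5.65430495e-04,  2.88396667e-01, -9.57510858e-01,
        -1.43105984e+02],
       [ 9.99999828e-01,  1.39268399e-05, -5.86326451e-04,
        -1.98098058e+00],
       [ 0.00000000e+00,  0.00000000e+00,  0.00000000e+00,
         1.00000000e+00]])}
```

View pics/scene0.png

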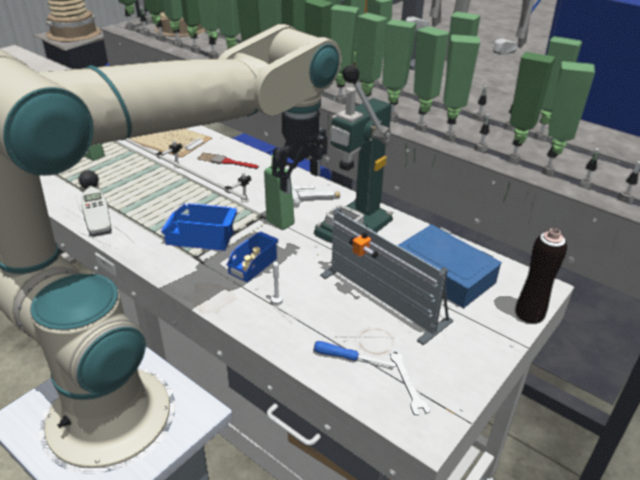

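View pics/side0.png

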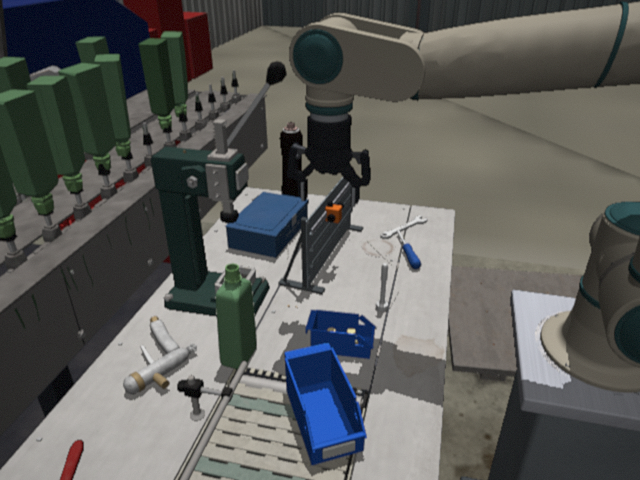

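View pics/wrist0.png

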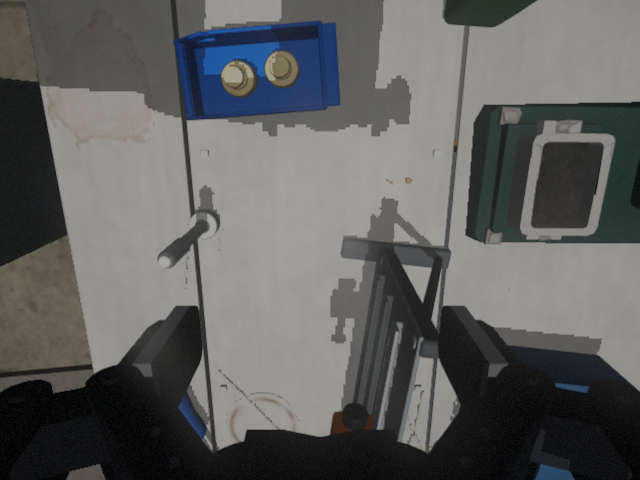

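The scene shows a small blue bin with two cream collars at scene px (252,258), and in the wrist view at (260,70). A larger, empty blue bin is at scene (200,226), and a closed blue box sits behind the panel at (450,265). The small bin with collars fits the description. I'll confirm it in an enlarged crop and take pixel positions from the same crops.

```bash
cat > crop.py <<'E'
import sys,cv2,numpy as np
n,x0,y0,x1,y1,f=sys.argv[1],*map(int,sys.argv[2:7])
im=cv2.imread(f'pics/{n}.png')[y0:y1,x0:x1]
im=cv2.resize(im,None,fx=f,fy=f,interpolation=cv2.INTER_CUBIC)
st=20
for x in range((x0//st+1)*st,x1,st):
    cv2.line(im,((x-x0)*f,0),((x-x0)*f,6),(0,255,255),1);cv2.putText(im,str(x),((x-x0)*f-10,18),0,.4,(0,255,255),1)
for y in range((y0//st+1)*st,y1,st):
    cv2.line(im,(0,(y-y0)*f),(6,(y-y0)*f),(0,255,255),1);cv2.putText(im,str(y),(8,(y-y0)*f+4),0,.4,(0,255,255),1)
cv2.imwrite(f'pics/{sys.argv[7]}.png',im)
E
python3 crop.py wrist0 160 0 360 130 4 c1; python3 crop.py wrist0 320 220 480 460 2 c2b; python3 crop.py scene0 220 180 480 345 3 c3; python3 crop.py side0 200 170 400 370 3 c4
```

```text
(no output)
```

View pics/c1.png

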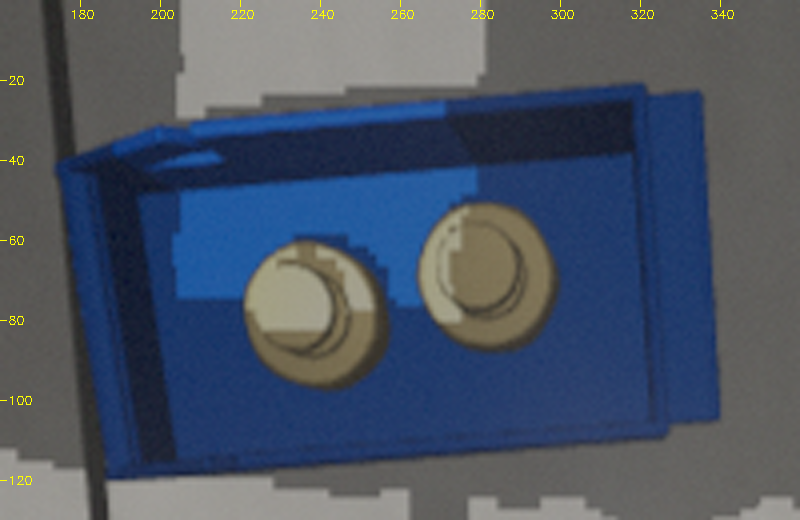

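View pics/c3.png

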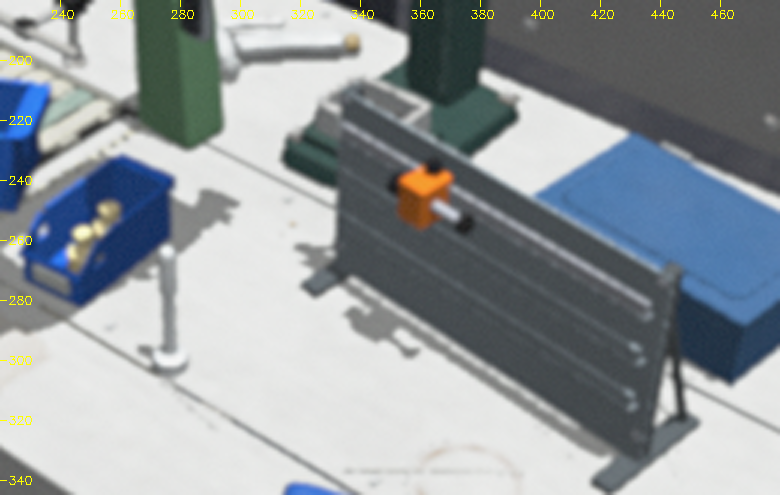

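View pics/c4.png

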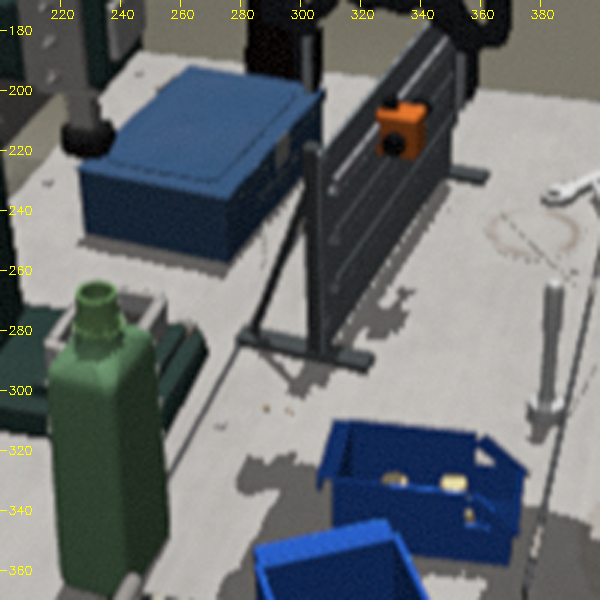

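View pics/c2b.png

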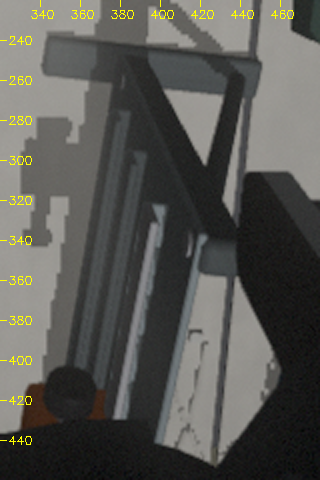

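```bash
cat >> h.py <<'E'
def ray(name,u,v,st=None):
    ci=camera_info(name); K=ci['K']
    d=np.array([(u-K[0,2])/K[0,0],-(v-K[1,2])/K[1,1],-1.])
    if 'mount' in ci:
        Rt=R.from_euler('xyz',st['ee_rot']).as_matrix(); M=np.array(ci['mount'])
        return st['tcp_pos']+Rt@M[:3,3], Rt@M[:3,:3]@d
    rot=R.from_euler('xyz',ci['rotation']).as_matrix()
    return np.array(ci['xyz']),rot@d
def atz(name,u,v,z,st=None):
    o,d=ray(name,u,v,st); return o+d*(z-o[2])/d[2]
def tri(*obs):
    A=np.zeros((3,3));b=np.zeros(3)
    for o in obs:
        p,d=ray(*o); d=d/np.linalg.norm(d); P=np.eye(3)-np.outer(d,d); A+=P;b+=P@p
    return np.linalg.solve(A,b)
E
python3 - <<'E'
from h import *
np.set_printoptions(precision=1,suppress=True)
s={'tcp_pos':np.array([524.69,0.05,230.47]),'ee_rot':np.array([-1.57237063e+00,1.3e-04,-1.57081978e+00])}
w=lambda u,v,z:print('w',(u,v,z),atz('wrist',u,v,z,s))
for p in [(321,21,55),(326,109,55),(335,23,55),(340,105,55),(175,42,30),(187,119,30)]: w(*p)
for n,pts in [('scene',[(344,222,150),(436,281,150),(333,201,172),(447,275,172),(465,223,141),(363,187,100)]),('side',[(310,234,150),(356,189,150),(330,219,141)])]:
    for p in pts: print(n,p,atz(n,*p))
# panel wrist
w(394,320,150); w(370,460,150)
print('scene pin foot',atz('scene',276,300,0),'side pin',atz('side',382,306,0))
print('bottle side base',atz('side',220,363,0),atz('side',255,348,0))
E
```

```text
w (321, 21, 55) [523.5 136.   55. ]
w (326, 109, 55) [527.3  76.6  55. ]
w (335, 23, 55) [533.4 134.7  55. ]
w (340, 105, 55) [537.7  79.5  55. ]
w (175, 42, 30) [410.5 126.3  30. ]
w (187, 119, 30) [414.4  69.1  30. ]
scene (344, 222, 150) [582.5 -78.4 150. ]
scene (436, 281, 150) [ 539.4 -334.6  150. ]
scene (333, 201, 172) [605.9 -28.6 172. ]
scene (447, 275, 172) [ 543.8 -352.6  172. ]
scene (465, 223, 141) [ 766.  -276.7  141. ]
scene (363, 187, 100) [797.4  22.2 100. ]
side (310, 234, 150) [570.3 -33.4 150. ]
side (356, 189, 150) [ 519.9 -260.3  150. ]
side (330, 219, 141) [ 549.4 -119.6  141. ]
w (394, 320, 150) [568.3 -48.1 150. ]
w (370, 460, 150) [ 557.4 -155.8  150. ]
scene pin foot [420.5 -21.6   0. ] side pin [416.7 -30.1   0. ]
bottle side base [676.9 203.1   0. ] [629.2 151.3   0. ]
```

Run:
```python
from h import *
np.set_printoptions(precision=1,suppress=True)
s={'tcp_pos':np.array([524.69,0.05,230.47]),'ee_rot':np.array([-1.57237063e+00,1.3e-04,-1.57081978e+00])}
print('L top', tri(('scene',335,209),('side',304.3,216.7),('wrist',419,337,s)))
for n in [('scene',335,209),('side',304.3,216.7)]: print(atz(*n,172))
print(atz('wrist',419,337,172,s),atz('wrist',401,440,172,s), 'R',atz('scene',442,269,172))
print('rail L',atz('wrist',397,322,150,s),atz('wrist',381,428,150,s),atz('scene',335,221,150),atz('scene',437,281,150),atz('side',310,234,150))
# tip
print('tip',atz('scene',375,255,141), 'block right-bottom front', atz('side',331,218,141))
# thumb knob
print('knob',tri(('scene',364.5,236),('wrist',355,413,s),('side',330,204)))
```

```text
L top [582.8 -50.4 173.4]
[583.4 -51.9 172. ]
[589.4 -61.3 172. ]
[578.4 -46.8 172. ] [ 572.4 -117.9  172. ] R [ 553.4 -336.2  172. ]
rail L [570.2 -49.5 150. ] [ 563.8 -128.9  150. ] [572.7 -61.2 150. ] [ 540.7 -336.   150. ] [570.3 -33.4 150. ]
tip [ 540.  -191.5  141. ] block right-bottom front [ 548.4 -124.5  141. ]
knob [ 555.  -138.7  153.5]
```

```bash
python3 crop.py scene0 150 190 300 310 5 c5; python3 crop.py side0 260 290 400 480 3 c6
```

```text
(no output)
```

View pics/c5.png

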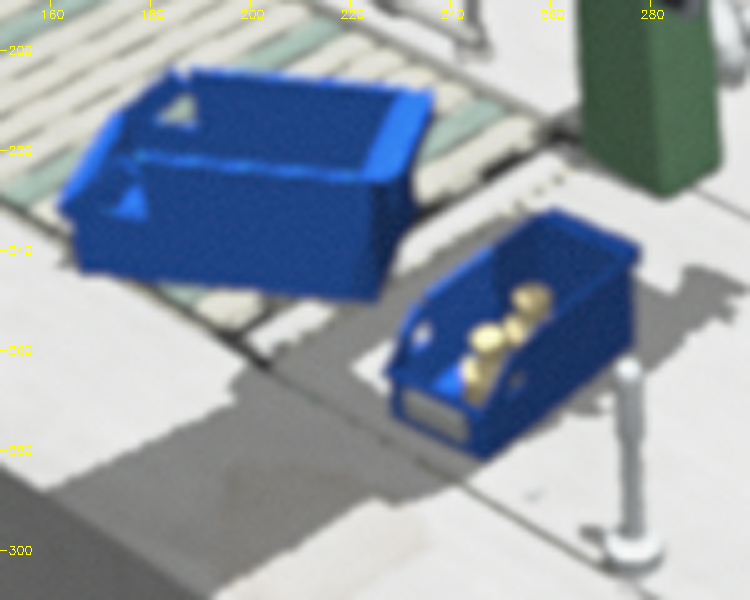

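View pics/c6.png

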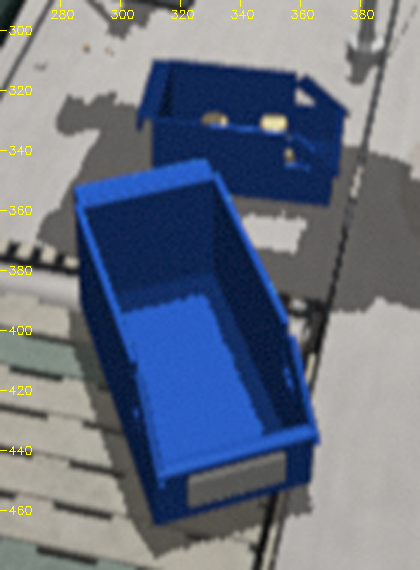

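Run:
```python
from h import *
np.set_printoptions(precision=1,suppress=True)
print(atz('scene',225,250,0))
for z in(60,80,100): print(z,atz('side',330,345,z),atz('side',286,352,z),atz('scene',230,224,z),atz('scene',236,210,z))
for p in [(236,209),(276,241),(271,250)]: print(p,atz('scene',*p,55))
# small bin rim from scene: back-left(260,222) back-right (276,239)
print(atz('scene',260,232.5,55),atz('scene',277,240,55),atz('scene',246,281.5,0))
print(tri(('scene',226,225),('side',333,349)))
```

```text
[474.1 195.6   0. ]
60 [480.3 174.7  60. ] [548.6 208.9  60. ] [502.  201.1  60. ] [554.4 233.9  60. ]
80 [475.5 196.1  80. ] [541.5 229.3  80. ] [482.7 179.3  80. ] [533.9 211.3  80. ]
100 [470.6 217.6 100. ] [534.4 249.6 100. ] [463.5 157.6 100. ] [513.5 188.8 100. ]
(236, 209) [562.7 242.7  55. ]
(276, 241) [528.1  75.2  55. ]
(271, 250) [495.   60.4  55. ]
[528.5 127.1  55. ] [532.6  76.1  55. ] [422.6  73.1   0. ]
[475.2 191.4  71.6]
```

>>> {"fn": "send_rows", "kwargs": {
  "increments": [-0.204,0,-0.114,0.955,-0.204,0,-0.114,0.955,-0.204,0,-0.114,0.955,-0.204,0,-0.114,0.955,-0.204,0,-0.114,0.955,-0.204,0,-0.114,0.955,-0.204,0,-0.114,0.955,-0.204,0,-0.114,0.955,-0.204,0,-0.114,0.955,-0.204,0,-0.114,0.955,-0.204,0,-0.114,0.955,-0.204,0,-0.114,0.955],
  "fingers": -1
}}

```text
t: 1.15
tcp_pos: [467.9, 102.0, 231.0]
ee_rot: [-1.571, -0.001, -3.05]
force: [0.5, 0.4, 0.7]
width: 85.3
```

>>> {"fn": "send_rows", "kwargs": {
  "increments": [0,0.1,0,0.01,0,0.1,0,0.01,0,0.1,0,0.01,0,0.1,0,0.01]
}}

```text
t: 1.48
tcp_pos: [467.9, 102.0, 181.7]
ee_rot: [-1.571, -0.001, -3.058]
force: [0.2, 0.0, 1.2]
width: 85.8
```

Run:
```python
from h import *
s=state();print(s)
im=camera('wrist'); save('w1',im); save('s1',camera('scene'))
```

```text
{'t': 1.4833, 'qpos': array([ 1.37551795e-01, -5.79754091e-02,  1.60952936e+00, -4.87774666e-05,
        1.59099446e+00,  1.62521959e+00]), 'qvel': array([ 0.00070744, -0.01983324, -0.04261261,  0.00124957, -0.00216342,
        0.00294797]), 'effort': array([-5.06808195e-03, -3.15133417e+01, -3.35204566e+01, -2.21448804e-04,
       -3.52857064e-02,  2.71823417e-03]), 'tcp_pos': array([467.87397145, 102.00394479, 181.67441232]), 'ee_rot': array([-1.57069564e+00, -9.51687925e-04, -3.05846513e+00]), 'force': array([0.23265229, 0.02354425, 1.1740895 ]), 'wrist_torque': array([ 0.04406874, -0.0152725 , -0.01625779]), 'width': 85.76522430925054}
```

View pics/w1.png

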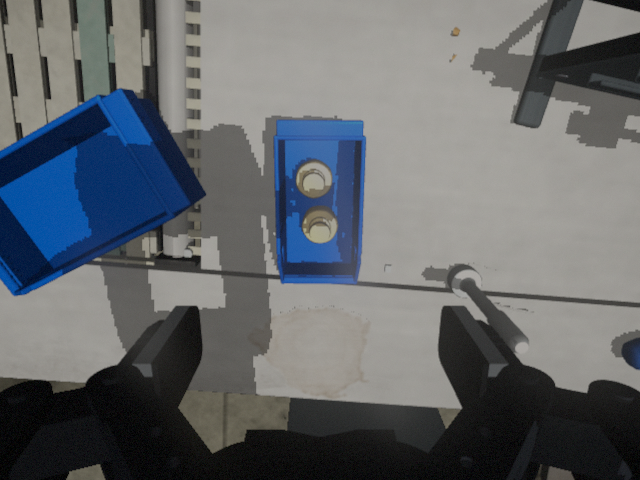

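View pics/s1.png

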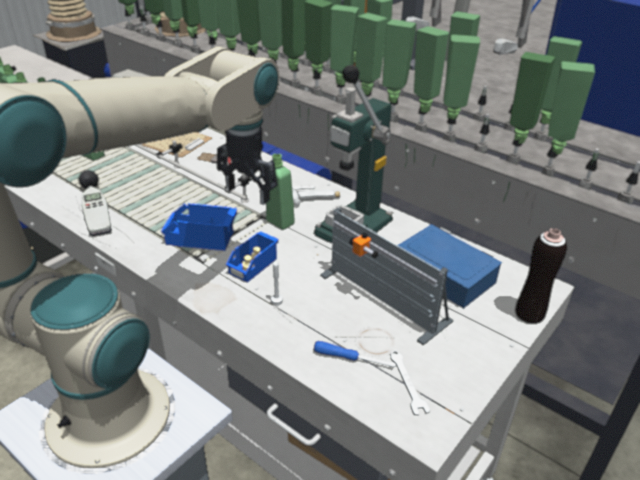

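```bash
python3 crop.py w1 260 105 380 295 4 c7
python3 - <<'E'
from h import *
np.set_printoptions(precision=1,suppress=True)
s=state()
for p in [(275,139,55),(365,139,55),(277,121,55),(363,121,55),(282,282,30),(358,283,30)]: print(p,atz('wrist',*p,s))
E
```

```text
(275, 139, 55) [522.4 135.6  55. ]
(365, 139, 55) [527.3  77.1  55. ]
(277, 121, 55) [533.8 134.9  55. ]
(363, 121, 55) [538.4  79.7  55. ]
(282, 282, 30) [411.4 127.   30. ]
(358, 283, 30) [415.5  67.1  30. ]
```

View pics/c7.png

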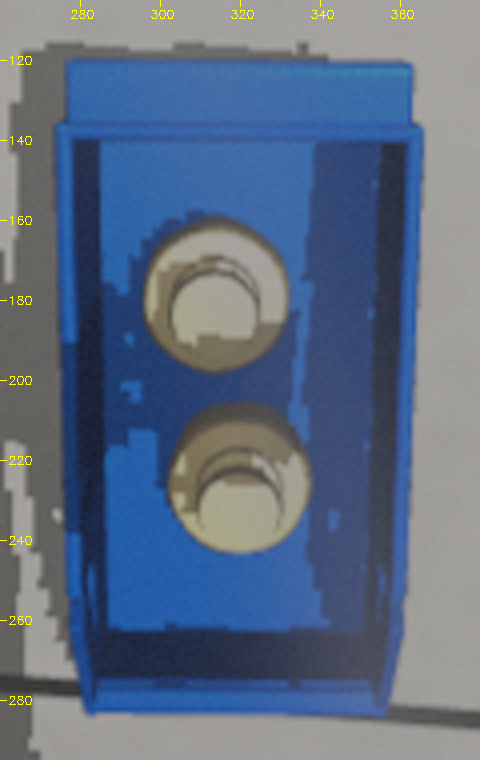

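>>> {"fn": "send_rows", "kwargs": {
  "increments": [0,0.06,0,0,0,0.12,0,0,0,0.18,0,0,0,0.24,0,0,0,0.29,0,0,0,0.327,0,0,0,0.327,0,0]
}}

```text
t: 2.17
tcp_pos: [466.5, 101.8, 15.3]
ee_rot: [-1.571, -0.005, -3.059]
force: [-0.3, 0.5, -0.4]
width: 85.1
```

>>> {"fn": "send_rows", "kwargs": {
  "increments": [0,0,0,0,0,0,0,0,0,0,0,0,0,0,0,0,0,0,0,0,0,0,0,0,0,0,0,0,0,0,0,0],
  "fingers": 1,
  "newtons": 40
}}

```text
t: 2.83
tcp_pos: [469.9, 102.3, 20.4]
ee_rot: [-1.571, 0.005, -3.059]
force: [-0.4, -0.5, 7.1]
width: 59.4
```

>>> {"fn": "send_rows", "kwargs": {
  "increments": [0,0,0,0,0,0,0,0,0,-0.01,0,0,0,-0.02,0,0,0,-0.03,0,0,0,-0.04,0,0,0,-0.04,0,0,0,-0.04,0,0]
}}

```text
t: 3.5
tcp_pos: [468.2, 102.0, 38.2]
ee_rot: [-1.571, 0.001, -3.059]
force: [-0.7, 0.6, -3.2]
width: 59.1
```

```bash
python3 - <<'E'
from h import *
print(state()['tcp_pos'],state()['force'],state()['wrist_torque'],state()['ee_rot'])
im=camera('wrist'); save('w2',im); save('s2',camera('side'));save('sc2',camera('scene'))
E
python3 crop.py s2 280 250 420 370 4 c8;python3 crop.py sc2 300 190 460 345 4 c9
```

```text
[468.19621911 102.03318042  38.17565253] [-0.72181508  0.60460703 -3.15205996] [-0.00471052  0.06341905 -0.03079705] [-1.57080536e+00  7.45285125e-04 -3.05936949e+00]
```

View pics/w2.png

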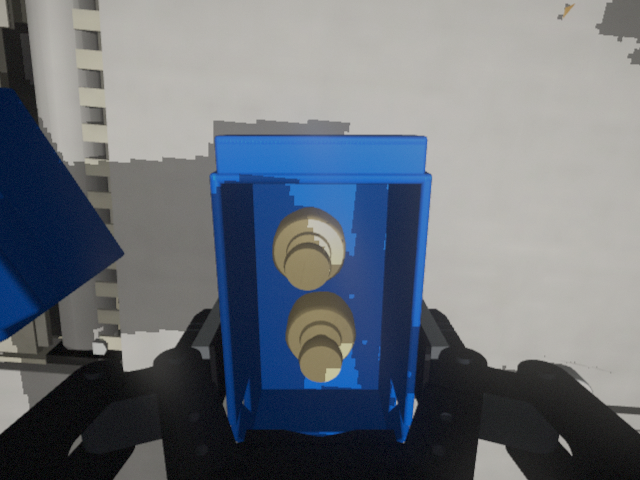

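View pics/s2.png

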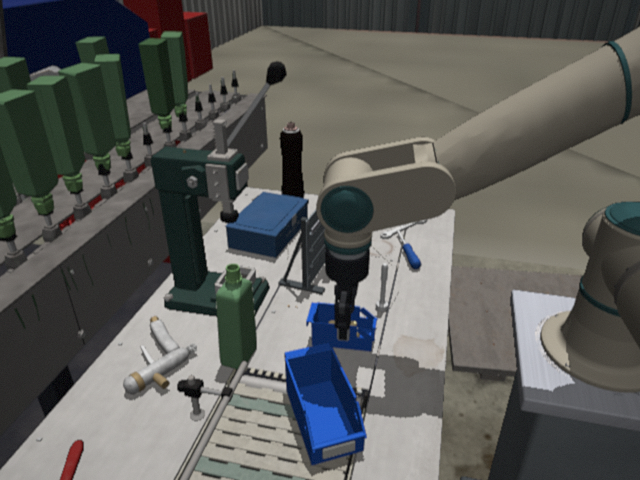

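View pics/c9.png

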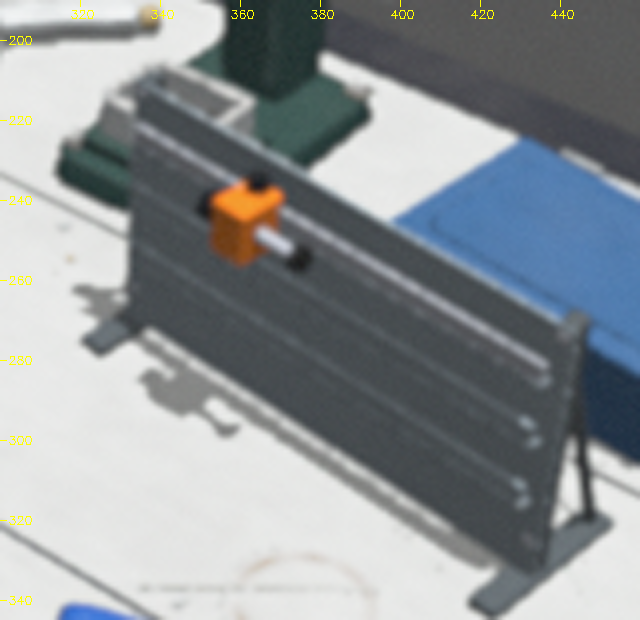

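>>> {"fn": "send_rows", "kwargs": {
  "increments": [0,-0.02,0,0,0,-0.05,0,0,0,-0.09,0,0,0,-0.13,0,0,0,-0.18,0,0,0,-0.23,0,0,0,-0.28,0,0,0,-0.33,0,0,0,-0.37,0,0,0,-0.4,0,0,0,-0.42,0,0,0,-0.424,0,0]
}}

```text
t: 4.65
tcp_pos: [468.5, 102.1, 252.2]
ee_rot: [-1.571, 0.004, -3.059]
force: [0.9, 0.4, -1.4]
width: 59.4
```

```bash
cat >> h.py <<'E'
def inc(tx,ty,tz,yaw=None,frm=None):
    s=state(); Rt=R.from_euler('xyz',[-np.pi/2,0,s['ee_rot'][2]]).as_matrix()
    p=s['tcp_pos'] if frm is None else np.array(frm)
    d=Rt.T@(np.array([tx,ty,tz])-p)/500
    t=0 if yaw is None else -((yaw-s['ee_rot'][2]+np.pi)%(2*np.pi)-np.pi)/(np.pi/2)
    print('inc',np.round(d,4),'turn',round(t,4))
E
python3 - <<'E'
from h import *
s=state();print(s['t'],s['tcp_pos'],s['force'])
inc(455,-256,250,np.pi-0.11)
E
```

```text
4.65 [468.50944924 102.09444367 252.22424236] [ 0.93371557  0.42470876 -1.39293185]
inc [0.0858 0.0044 0.7115] turn 0.1224
```

>>> {"fn": "send_rows", "kwargs": {
  "increments": [0.002,0,0.015,0.01,0.005,0,0.04,0.02,0.009,0,0.075,0.03,0.014,0,0.115,0.04,0.019,0,0.155,0.05,0.024,0,0.195,0.06,0.028,0,0.235,0.07,0.033,0,0.275,0.08,0.038,0,0.315,0.09,0.043,0,0.355,0.1,0.048,0,0.395,0.11,0.052,0,0.43,0.122]
}}

```text
t: 5.65
tcp_pos: [458.8, -115.9, 248.1]
ee_rot: [-1.571, -0.003, 3.03]
force: [0.3, -0.3, -2.5]
width: 59.4
```

Run:
```python
from h import *
s=state();print(s['t'],s['tcp_pos'],s['ee_rot'],s['force'])
inc(455,-256,250,np.pi-0.11)
```

```text
5.65 [ 458.80105396 -115.92599576  248.12041428] [-1.57104215e+00 -2.82870315e-03  3.02995131e+00] [ 0.33666689 -0.26975345 -2.47550963]
inc [-0.0237 -0.0038  0.2793] turn -0.001
```

>>> {"fn": "send_rows", "kwargs": {
  "increments": [-0.003,0,0.03,0,-0.006,0,0.065,0,-0.01,0,0.11,0,-0.013,0,0.15,0,-0.016,0,0.19,0,-0.02,0,0.225,0,-0.022,0,0.252,0,-0.023,0,0.27,0,-0.024,0,0.279,0,-0.024,0,0.279,0,-0.024,0,0.279,0]
}}

```text
t: 6.57
tcp_pos: [456.5, -254.0, 249.6]
ee_rot: [-1.571, -0.0, 3.032]
force: [0.0, 1.1, -1.7]
width: 59.1
```

Run:
```python
from h import *
s=state();print(s['t'],s['tcp_pos'],s['ee_rot'],s['force'],s['wrist_torque'])
im=camera('wrist'); save('w3',im); save('sc3',camera('scene'));save('sd3',camera('side'))
```

```text
6.5667 [ 456.45971921 -253.95352138  249.5637058 ] [-1.57131268e+00 -3.19712607e-04  3.03231384e+00] [ 0.03606269  1.14500141 -1.65421788] [ 0.03527811  0.03247755 -0.0139621 ]
```

View pics/w3.png

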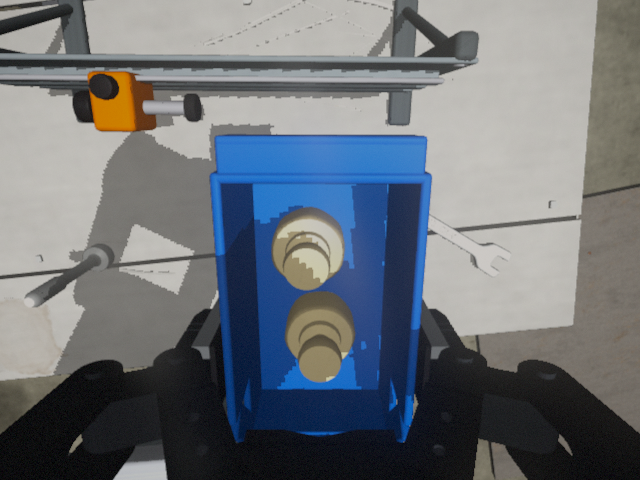

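View pics/sc3.png

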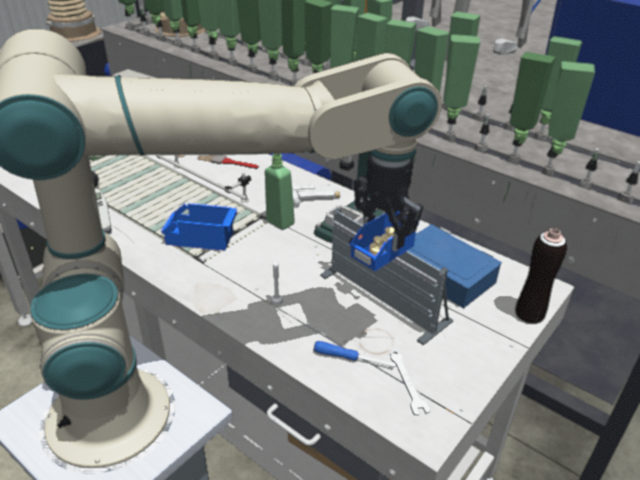

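View pics/sd3.png

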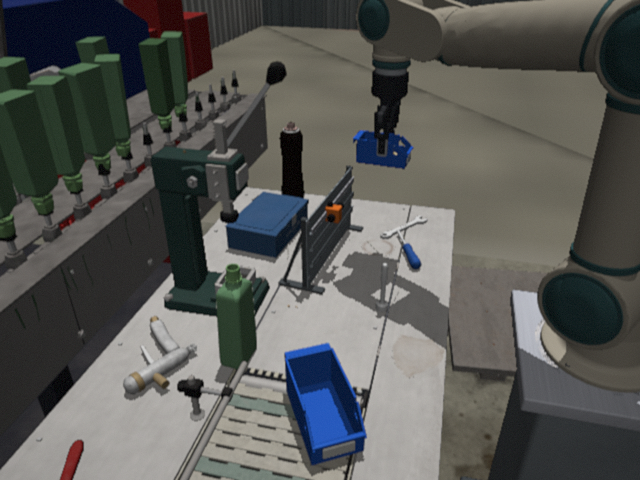

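Good view: the wrist picture shows the rail and sheet across rows 55–85, the stop at (120,100), its tip ending near column 202, and the bin ledge edge at row 137. I'll take line fits for yaw and distance.

```bash
python3 crop.py w3 200 40 480 150 2 c10;  python3 crop.py w3 50 40 260 150 3 c11
```

```text
(no output)
```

View pics/c10.png

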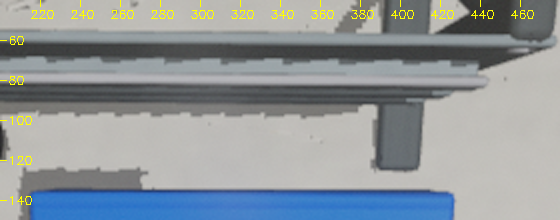

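View pics/c11.png

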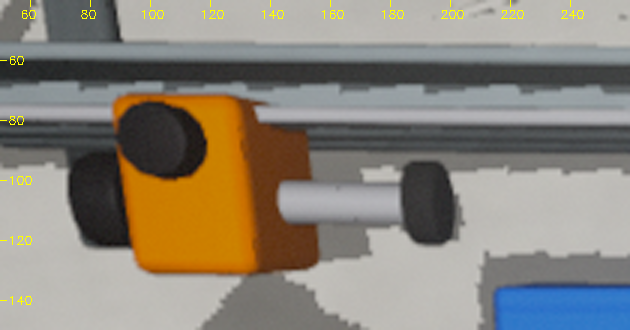

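```bash
cat > fit.py <<'E'
from h import *
np.set_printoptions(precision=1,suppress=True)
g=cv2.cvtColor(cv2.imread('pics/w3.png'),cv2.COLOR_BGR2GRAY).astype(float)
s=state()
# rail bright line: peak row within 72..86
def line(r0,r1,cols):
    P=[]
    for c in cols:
        col=g[r0:r1,c]; w=np.clip(col-np.sort(col)[-4],0,None)+1e-6
        P.append((c,(w*np.arange(r0,r1)).sum()/w.sum()))
    P=np.array(P); k=np.polyfit(P[:,0],P[:,1],1); res=P[:,1]-np.polyval(k,P[:,0]); m=abs(res)<1
    return np.polyfit(P[m,0],P[m,1],1),res[m].std()
k,r=line(74,88,range(215,430,3)); print(k,r)
a=atz('wrist',150,np.polyval(k,150),150,s);b=atz('wrist',430,np.polyval(k,430),150,s);print('rail',a,b,'yaw',np.arctan2(b[0]-a[0],-(b[1]-a[1])) )
# ledge rear top edge: gradient
E=[]
for c in range(222,420,4):
    B=cv2.imread('pics/w3.png')[128:145,c].astype(float); d=B[:,0]-B[:,2]; j=np.where(d>50)[0][0]; f=(50-d[j-1])/(d[j]-d[j-1]); E.append((c,128+j-1+f))
E=np.array(E);k2=np.polyfit(E[:,0],E[:,1],1);print(k2)
zl=s['tcp_pos'][2]-18.5+55
a2=atz('wrist',220,np.polyval(k2,220),zl,s);b2=atz('wrist',422,np.polyval(k2,422),zl,s);print('ledge',a2,b2,'yaw',np.arctan2(b2[0]-a2[0],-(b2[1]-a2[1])))
print('stop right face', atz('wrist',144,100,141,s), 'top right', atz('wrist',134,80,158,s),'tip end',atz('wrist',201,103,141,s), 'rail right end',atz('wrist',442,82,150,s))
print(s['tcp_pos'],s['ee_rot'])
E
python3 fit.py
```

```text
[ 0.  76.2] 0.18828409771653595
rail [ 557.5 -169.6  150. ] [ 539.3 -325.5  150. ] yaw -0.11631713923464883
[  0.  133.9]
ledge [ 525.5 -236.2  286.4] [ 519.8 -287.5  286.4] yaw -0.11084571717904544
stop right face [ 546.8 -159.8  141. ] top right [ 556.2 -163.7  158. ] tip end [ 541.5 -192.9  141. ] rail right end [ 537.5 -332.1  150. ]
[ 456.6 -253.7  249.9] [-1.6  0.   3. ]
```

>>> {"fn": "send_rows", "kwargs": {
  "increments": [0,0.02,0,0.005,0,0.045,0,0.005,0,0.075,0,0.005,0,0.105,0,0.005,0,0.135,0,0.005,0,0.165,0,0.005,0,0.19,0,0.005,0,0.21,0,0.005,0,0.221,0,0.005,0,0.221,0,0.005,0,0.221,0,0.005]
}}

```text
t: 7.63
tcp_pos: [456.6, -254.4, 139.5]
ee_rot: [-1.571, 0.0, 3.024]
force: [0.3, -0.2, -2.0]
width: 59.8
```

```bash
python3 - <<'E'
from h import *
s=state();print(s['t'],s['tcp_pos'],s['ee_rot'],s['force'],s['wrist_torque'])
im=camera('wrist'); save('w4',im);save('sc4',camera('scene'))
E
python3 crop.py sc4 320 190 480 345 4 c12
```

```text
7.6333 [ 456.59606516 -254.40995466  139.50309855] [-1.57069003e+00  3.25970104e-04  3.02439905e+00] [ 0.34907928 -0.16144658 -2.02756604] [0.02768187 0.0177781  0.00497168]
```

View pics/w4.png

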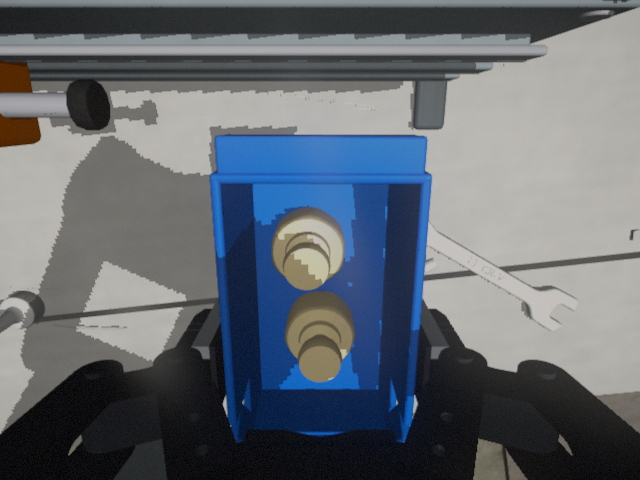

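View pics/c12.png

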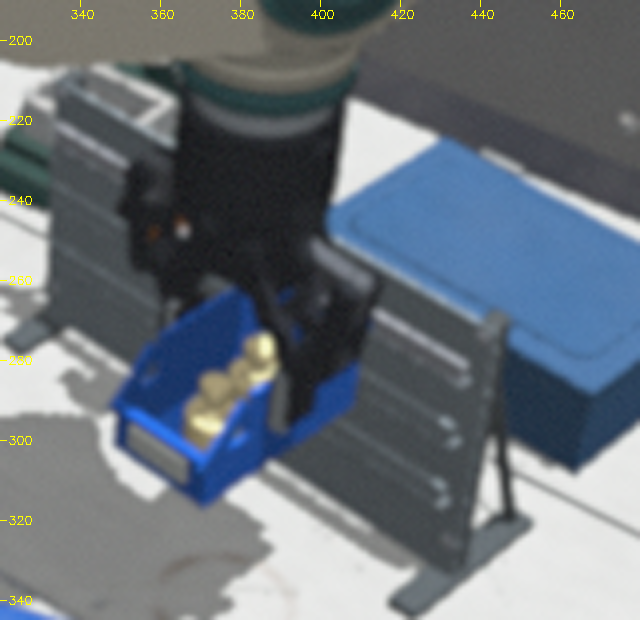

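```bash
sed -e "s/w3/w4/g; s/line(74,88,range(215,430,3))/line(42,56,range(120,520,4))/" fit.py > fit4.py; python3 fit4.py | head -6
```

```text
[ 0.  49.7] 0.29620057327133775
rail [ 552.4 -214.9  150. ] [ 542.4 -298.9  150. ] yaw -0.11788115393811642
[  0.  134.1]
ledge [ 525.9 -237.7  176.8] [ 519.7 -289.   176.8] yaw -0.11951625818920299
stop right face [ 539.3 -206.   141. ] top right [ 543.6 -211.3  158. ] tip end [ 536.1 -224.7  141. ] rail right end [ 532.9 -302.3  150. ]
[ 456.9 -254.6  140.3] [-1.6  0.   3. ]
```

>>> {"fn": "send_rows", "kwargs": {
  "increments": [-0.005,0,0,0,-0.013,0,0,0,-0.022,0,0,0,-0.031,0,0,0,-0.039,0,0,0,-0.044,0,0,0,-0.046,0,0,0,-0.046,0,0,0,-0.046,0,0,0]
}}

```text
t: 8.48
tcp_pos: [479.3, -257.0, 139.2]
ee_rot: [-1.571, -0.0, 3.024]
force: [-0.3, 0.2, -2.6]
width: 59.3
```

```bash
python3 - <<'E'
from h import *
s=state();print(s['t'],s['tcp_pos'],s['ee_rot'],s['force'],s['wrist_torque'])
im=camera('wrist'); save('w5',im)
E
python3 crop.py w5 180 0 460 190 2 c13
```

```text
8.4833 [ 479.27276663 -257.0189922   139.18971462] [-1.57090456e+00 -1.97070321e-04  3.02436264e+00] [-0.25302333  0.16196458 -2.6011948 ] [-0.00761224  0.01103046 -0.01545711]
```

View pics/c13.png

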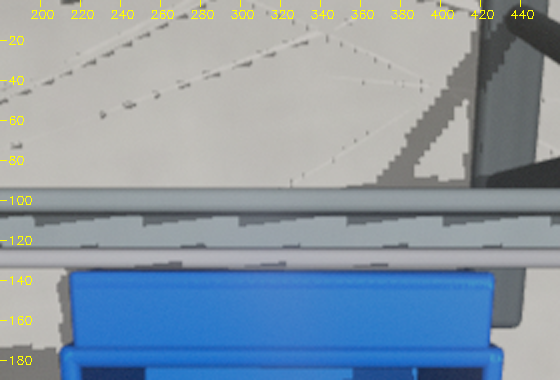

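>>> {"fn": "send_rows", "kwargs": {
  "increments": [-0.003,0,0,0,-0.007,0,0,0,-0.01,0,0,0,-0.01,0,0,0,-0.01,0,0,0]
}}

```text
t: 8.95
tcp_pos: [484.4, -257.6, 139.3]
ee_rot: [-1.571, 0.0, 3.024]
force: [0.4, 0.6, -2.3]
width: 59.4
```

>>> {"fn": "send_rows", "kwargs": {
  "increments": [-0.002,0,0,0,-0.004,0,0,0,-0.004,0,0,0]
}}

```text
t: 9.2
tcp_pos: [486.4, -257.9, 139.3]
ee_rot: [-1.571, 0.0, 3.024]
force: [-0.6, -0.4, -3.2]
width: 59.2
```

Run:
```python
from h import *
for i in range(1):
    s=state();print(s['t'],s['tcp_pos'],s['force'],s['wrist_torque'])
```

```text
9.2 [ 486.39889808 -257.88543804  139.29198276] [-0.59486335 -0.43099667 -3.19154691] [ 0.0015915   0.05979086 -0.01059218]
```

>>> {"fn": "send_rows", "kwargs": {
  "increments": [-0.001,0,0,0,-0.002,0,0,0,-0.002,0,0,0]
}}

```text
t: 9.45
tcp_pos: [486.5, -257.9, 139.2]
ee_rot: [-1.571, -0.002, 3.024]
force: [-5.1, 1.1, -0.7]
width: 59.6
```

>>> {"fn": "send_rows", "kwargs": {
  "increments": [-0.001,0,0,0,-0.002,0,0,0,-0.002,0,0,0]
}}

```text
t: 9.7
tcp_pos: [486.6, -257.9, 139.2]
ee_rot: [-1.571, -0.005, 3.024]
force: [-11.5, 3.1, 0.7]
width: 59.5
```

>>> {"fn": "send_rows", "kwargs": {
  "increments": [0.003,0,0,0,0.0055,0,0,0,0.0055,0.006,0,0,0.0055,0.012,0,0,0.0055,0.018,0,0,0.0055,0.02,0,0,0.0055,0.02,0,0]
}}

```text
t: 10.28
tcp_pos: [485.4, -257.6, 128.7]
ee_rot: [-1.571, -0.001, 3.024]
force: [-0.3, -0.6, -3.2]
width: 59.4
```

>>> {"fn": "send_rows", "kwargs": {
  "increments": [0,0.003,0,0,0,0.006,0,0,0,0.008,0,0,0,0.008,0,0]
}}

```text
t: 10.62
tcp_pos: [485.4, -257.7, 125.0]
ee_rot: [-1.571, -0.0, 3.024]
force: [-0.8, -0.4, -2.5]
width: 59.5
```

>>> {"fn": "send_rows", "kwargs": {
  "increments": [0,0.002,0,0,0,0.004,0,0,0,0.006,0,0,0,0.006,0,0]
}}

```text
t: 10.95
tcp_pos: [485.4, -257.7, 122.1]
ee_rot: [-1.571, -0.0, 3.024]
force: [-0.1, -0.9, -2.6]
width: 59.4
```

>>> {"fn": "send_rows", "kwargs": {
  "increments": [0,0.002,0,0,0,0.004,0,0,0,0.004,0,0]
}}

```text
t: 11.2
tcp_pos: [485.4, -257.7, 120.1]
ee_rot: [-1.571, -0.0, 3.024]
force: [-0.4, 1.2, -2.8]
width: 59.2
```

>>> {"fn": "send_rows", "kwargs": {
  "increments": [0,0.002,0,0,0,0.003,0,0,0,0.003,0,0]
}}

```text
t: 11.45
tcp_pos: [485.5, -257.8, 118.8]
ee_rot: [-1.571, 0.0, 3.024]
force: [0.6, -0.1, -1.3]
width: 59.1
```

>>> {"fn": "send_rows", "kwargs": {
  "increments": [0,0.001,0,0,0,0.002,0,0,0,0.002,0,0]
}}

```text
t: 11.7
tcp_pos: [485.8, -257.9, 118.5]
ee_rot: [-1.57, 0.001, 3.024]
force: [-1.0, 0.7, 2.1]
width: 59.2
```

```bash
python3 - <<'E'
from h import *
s=state();print(s['t'],s['tcp_pos'],s['force'],s['wrist_torque'])
im=camera('wrist'); save('w6',im)
E
python3 crop.py w6 180 50 460 240 2 c14
```

```text
11.7 [ 485.75891555 -257.92185584  118.49752671] [-1.04775553  0.70517017  2.13160367] [ 0.0294518  -0.03433964  0.08238263]
```

View pics/c14.png

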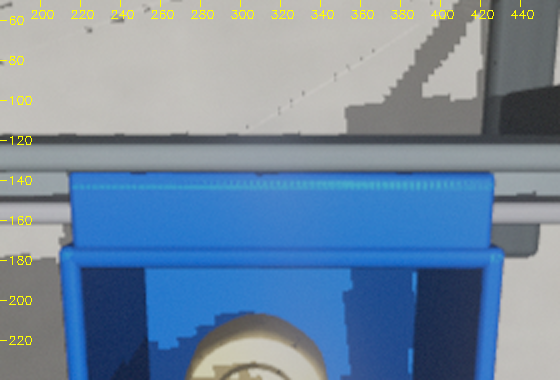

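>>> {"fn": "send_rows", "kwargs": {
  "increments": [0.002,0,0,0,0.004,0,0,0,0.005,0,0,0,0.005,0,0,0]
}}

```text
t: 12.08
tcp_pos: [484.9, -257.9, 118.4]
ee_rot: [-1.57, 0.006, 3.025]
force: [10.7, -2.6, -3.6]
width: 59.7
```

>>> {"fn": "send_rows", "kwargs": {
  "increments": [-0.002,-0.001,0,0,-0.003,-0.001,0,0,-0.003,-0.001,-0.003,0,-0.003,-0.001,-0.007,0,-0.003,-0.001,-0.012,0,-0.003,-0.001,-0.016,0,-0.003,-0.001,-0.019,0,-0.003,-0.001,-0.02,0,-0.003,-0.001,-0.02,0]
}}

```text
t: 12.83
tcp_pos: [486.1, -247.8, 118.6]
ee_rot: [-1.57, 0.001, 3.024]
force: [4.6, -2.5, -0.3]
width: 59.0
```

>>> {"fn": "send_rows", "kwargs": {
  "increments": [0,0,-0.004,0,0,0,-0.009,0,0,0,-0.014,0,0,0,-0.019,0,0,0,-0.024,0,0,0,-0.028,0,0,0,-0.03,0,0,0,-0.03,0]
}}

```text
t: 13.5
tcp_pos: [487.8, -232.9, 118.6]
ee_rot: [-1.57, 0.001, 3.024]
force: [4.3, -2.1, -1.0]
width: 59.2
```

Run:
```python
from h import *
s=state();print(s['t'],s['tcp_pos'],s['force'],s['wrist_torque'])
im=camera('wrist'); save('w7',im)
```

```text
13.5 [ 487.81188402 -232.87872309  118.57136088] [ 4.29372609 -2.07666006 -0.99464312] [-0.37065973 -0.69536728 -0.04774978]
```

View pics/w7.png

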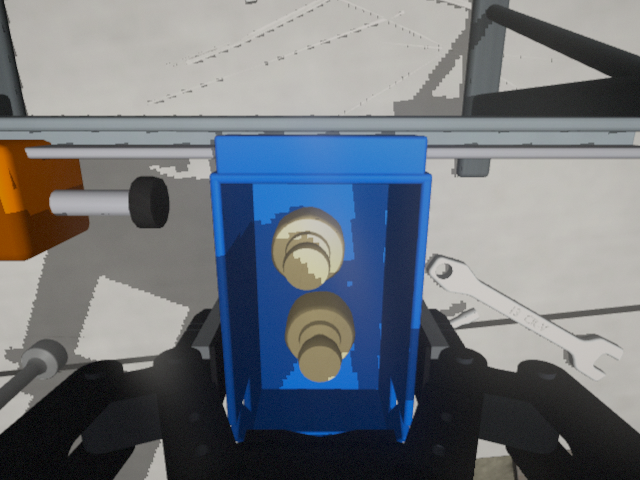

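>>> {"fn": "send_rows", "kwargs": {
  "increments": [-0.001,0,-0.003,0,-0.001,0,-0.007,0,-0.001,0,-0.011,0,-0.001,0,-0.014,0,-0.001,0,-0.016,0,-0.001,0,-0.016,0]
}}

```text
t: 14.05
tcp_pos: [488.8, -224.7, 118.4]
ee_rot: [-1.571, -0.0, 3.025]
force: [0.4, -1.1, 2.2]
width: 59.3
```

>>> {"fn": "send_rows", "kwargs": {
  "increments": [0,0,-0.002,0,0,0,-0.004,0,0,0,-0.004,0]
}}

```text
t: 14.3
tcp_pos: [489.1, -222.9, 118.4]
ee_rot: [-1.571, 0.0, 3.024]
force: [-0.5, -2.3, 2.5]
width: 59.1
```

>>> {"fn": "send_rows", "kwargs": {
  "increments": [0,0,-0.001,0,0,0,-0.002,0,0,0,-0.002,0]
}}

```text
t: 14.55
tcp_pos: [489.3, -222.0, 118.4]
ee_rot: [-1.571, 0.0, 3.024]
force: [-0.8, -2.3, 3.6]
width: 59.6
```

>>> {"fn": "send_rows", "kwargs": {
  "increments": [0,-0.001,-0.001,0,0,-0.001,-0.002,0,0,-0.001,-0.002,0]
}}

```text
t: 14.8
tcp_pos: [489.3, -220.7, 118.6]
ee_rot: [-1.571, -0.0, 3.025]
force: [-0.3, -0.7, 1.1]
width: 59.6
```

>>> {"fn": "send_rows", "kwargs": {
  "increments": [0,0,-0.001,0,0,0,-0.002,0,0,0,-0.002,0]
}}

```text
t: 15.05
tcp_pos: [489.4, -219.8, 118.6]
ee_rot: [-1.571, -0.0, 3.024]
force: [0.6, -1.3, 0.2]
width: 59.2
```

>>> {"fn": "send_rows", "kwargs": {
  "increments": [0,0,-0.001,0,0,0,-0.002,0,0,0,-0.002,0]
}}

```text
t: 15.3
tcp_pos: [489.5, -218.8, 118.6]
ee_rot: [-1.571, -0.0, 3.024]
force: [0.4, -0.1, 0.6]
width: 59.5
```

>>> {"fn": "send_rows", "kwargs": {
  "increments": [0,0,-0.001,0,0,0,-0.002,0,0,0,-0.002,0]
}}

```text
t: 15.55
tcp_pos: [489.6, -217.8, 118.6]
ee_rot: [-1.571, -0.0, 3.024]
force: [0.9, -0.5, -0.5]
width: 59.5
```

>>> {"fn": "send_rows", "kwargs": {
  "increments": [0,0,-0.001,0,0,0,-0.002,0,0,0,-0.002,0]
}}

```text
t: 15.8
tcp_pos: [489.7, -216.8, 118.7]
ee_rot: [-1.571, -0.0, 3.024]
force: [-0.2, -0.2, -0.2]
width: 59.6
```

>>> {"fn": "send_rows", "kwargs": {
  "increments": [0,0,-0.001,0,0,0,-0.002,0,0,0,-0.002,0]
}}

```text
t: 16.05
tcp_pos: [489.9, -215.8, 118.7]
ee_rot: [-1.571, -0.0, 3.024]
force: [-0.4, 0.0, -1.5]
width: 59.8
```

```bash
python3 - <<'E'
from h import *
im=camera('wrist'); save('w8',im)
E
python3 crop.py w8 60 100 320 290 3 c15
```

```text
(no output)
```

View pics/c15.png

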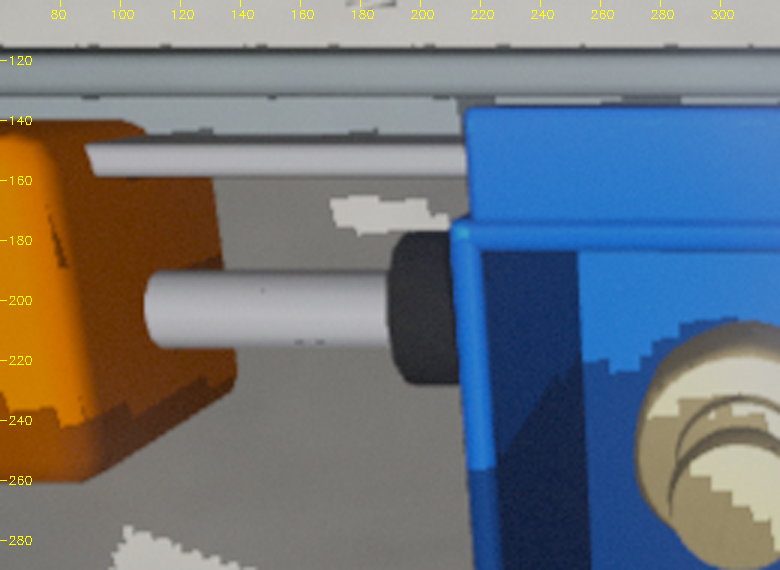

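>>> {"fn": "send_rows", "kwargs": {
  "increments": [0,0,-0.001,0,0,0,-0.002,0,0,0,-0.002,0]
}}

```text
t: 16.35
tcp_pos: [490.0, -214.9, 118.7]
ee_rot: [-1.571, -0.0, 3.024]
force: [-0.8, 0.5, -2.2]
width: 59.5
```

>>> {"fn": "send_rows", "kwargs": {
  "increments": [0,0,-0.001,0,0,0,-0.002,0,0,0,-0.002,0]
}}

```text
t: 16.6
tcp_pos: [490.1, -214.0, 118.7]
ee_rot: [-1.571, -0.0, 3.024]
force: [0.9, 0.3, -1.9]
width: 59.8
```

>>> {"fn": "send_rows", "kwargs": {
  "increments": [0,0,-0.001,0,0,0,-0.002,0,0,0,-0.002,0]
}}

```text
t: 16.85
tcp_pos: [490.2, -213.1, 118.7]
ee_rot: [-1.571, -0.0, 3.024]
force: [-0.3, -0.9, -3.1]
width: 59.1
```

>>> {"fn": "send_rows", "kwargs": {
  "increments": [0,0.001,-0.001,0,0,0.001,-0.002,0,0,0.001,-0.002,0]
}}

```text
t: 17.1
tcp_pos: [490.4, -212.4, 118.6]
ee_rot: [-1.57, 0.001, 3.024]
force: [-1.8, -4.2, -0.5]
width: 59.2
```

>>> {"fn": "send_rows", "kwargs": {
  "increments": [0,0,-0.001,0,0,0,-0.002,0,0,0,-0.002,0]
}}

```text
t: 17.35
tcp_pos: [490.5, -211.9, 118.6]
ee_rot: [-1.569, 0.001, 3.023]
force: [-1.6, -7.2, -0.8]
width: 59.5
```

>>> {"fn": "send_rows", "kwargs": {
  "increments": [0,0,-0.001,0,0,0,-0.001,0,0,0,-0.001,0]
}}

```text
t: 17.6
tcp_pos: [490.5, -211.9, 118.6]
ee_rot: [-1.568, 0.001, 3.023]
force: [-3.4, -7.8, -0.0]
width: 59.6
```

>>> {"fn": "send_rows", "kwargs": {
  "increments": [0,0,-0.001,0,0,0,-0.001,0,0,0,-0.001,0]
}}

```text
t: 17.85
tcp_pos: [490.5, -211.8, 118.7]
ee_rot: [-1.567, 0.001, 3.022]
force: [-2.2, -10.2, -1.3]
width: 59.4
```

>>> {"fn": "send_rows", "kwargs": {
  "increments": [0,0,0,0,0,0,0,0,0,0,0,0]
}}

```text
t: 18.1
tcp_pos: [490.4, -211.8, 118.7]
ee_rot: [-1.568, 0.001, 3.022]
force: [-1.7, -10.0, -0.2]
width: 59.0
```

>>> {"fn": "send_rows", "kwargs": {
  "increments": [0,0,0,0,0,0,0,0,0,0,0,0,0,0,0,0,0,0,0,0,0,0,0,0,0,0,0,0,0,0,0,0,0,0,0,0]
}}

```text
t: 18.85
tcp_pos: [490.4, -211.8, 118.7]
ee_rot: [-1.568, 0.001, 3.022]
force: [-2.6, -10.2, -0.8]
width: 59.1
```

>>> {"fn": "send_rows", "kwargs": {
  "increments": [0,0,0.001,0,0,0,0.002,0,0,0,0.003,0,0,0,0.004,0,0,0,0.005,0,0,0,0.0055,0,0,0,0.0055,0,0,0,0.0055,0]
}}

```text
t: 19.52
tcp_pos: [490.5, -212.5, 118.5]
ee_rot: [-1.571, 0.0, 3.025]
force: [-0.9, -0.1, 0.8]
width: 59.7
```

Run:
```python
from h import *
s=state();print(s['t'],s['tcp_pos'],s['force'],s['wrist_torque'])
```

```text
19.5167 [ 490.49253631 -212.5450408   118.4992465 ] [-0.88030691 -0.07274989  0.82430257] [-0.11976043 -0.00518166  0.03578692]
```

>>> {"fn": "send_rows", "kwargs": {
  "increments": [0,-0.0006,0,0,0,-0.0006,0,0,0,-0.0006,0,0],
  "newtons": 20,
  "fingers": 1
}}

```text
t: 19.77
tcp_pos: [490.4, -212.7, 118.6]
ee_rot: [-1.571, 0.0, 3.024]
force: [-0.4, -1.4, 0.7]
width: 59.5
```

>>> {"fn": "send_rows", "kwargs": {
  "increments": [0,0,0,0,0,0,0,0,0,0,0,0,0,0,0,0,0,0,0,0,0,0,0,0],
  "fingers": -0.75
}}

```text
t: 20.27
tcp_pos: [490.3, -212.7, 118.6]
ee_rot: [-1.571, 0.0, 3.024]
force: [-1.0, 0.7, 0.7]
width: 74.8
```

```bash
python3 - <<'E'
from h import *
s=state();print(s['t'],s['tcp_pos'],s['force'],s['width'])
im=camera('wrist'); save('w9',im); save('sc9',camera('scene'))
E
python3 crop.py w9 60 100 320 290 3 c16
```

```text
20.2667 [ 490.34074363 -212.74365406  118.62517228] [-0.95823608  0.66177012  0.69049023] 74.80387911606313
```

View pics/w9.png

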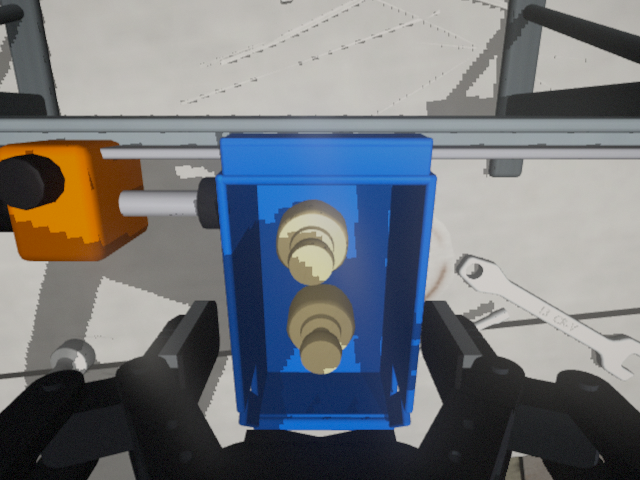

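View pics/c16.png

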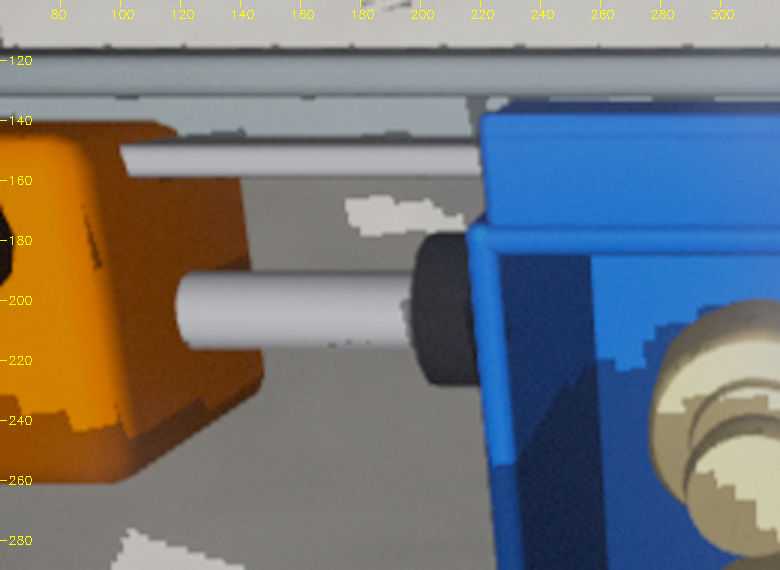

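>>> {"fn": "send_rows", "kwargs": {
  "increments": [0,0,-0.002,0,0,0,-0.004,0,0,0,-0.006,0,0,0,-0.008,0,0,0,-0.01,0,0,0,-0.01,0]
}}

```text
t: 20.87
tcp_pos: [490.9, -207.6, 118.6]
ee_rot: [-1.571, 0.0, 3.025]
force: [0.1, -0.6, -0.1]
width: 74.7
```

>>> {"fn": "send_rows", "kwargs": {
  "increments": [0,0,-0.001,0,0,0,-0.002,0,0,0,-0.002,0]
}}

```text
t: 21.12
tcp_pos: [491.0, -206.9, 118.6]
ee_rot: [-1.57, 0.0, 3.024]
force: [-0.4, -0.1, -0.3]
width: 74.8
```

>>> {"fn": "send_rows", "kwargs": {
  "increments": [0,0,-0.001,0,0,0,-0.002,0,0,0,-0.002,0]
}}

```text
t: 21.37
tcp_pos: [491.0, -206.5, 118.8]
ee_rot: [-1.57, -0.0, 3.024]
force: [-2.0, -5.2, 0.5]
width: 75.0
```

>>> {"fn": "send_rows", "kwargs": {
  "increments": [0,0,-0.001,0,0,0,-0.002,0,0,0,-0.002,0]
}}

```text
t: 21.62
tcp_pos: [491.0, -206.0, 119.0]
ee_rot: [-1.569, 0.0, 3.023]
force: [-3.9, -5.7, 1.8]
width: 74.5
```

>>> {"fn": "send_rows", "kwargs": {
  "increments": [0,0,0.0005,0,0,0,0.001,0,0,0,0.0015,0,0,0,0.002,0]
}}

```text
t: 21.95
tcp_pos: [491.1, -206.3, 118.9]
ee_rot: [-1.57, 0.0, 3.024]
force: [-2.2, -4.7, 2.0]
width: 74.5
```

>>> {"fn": "send_rows", "kwargs": {
  "increments": [0,0,0.0005,0,0,0,0.001,0,0,0,0.0015,0,0,0,0.002,0]
}}

```text
t: 22.28
tcp_pos: [491.1, -206.7, 118.6]
ee_rot: [-1.571, 0.0, 3.025]
force: [-1.3, -2.0, 0.5]
width: 74.7
```

>>> {"fn": "send_rows", "kwargs": {
  "increments": [0,0,0.0005,0,0,0,0.001,0,0,0,0.0015,0,0,0,0.002,0]
}}

```text
t: 22.62
tcp_pos: [491.0, -207.3, 118.3]
ee_rot: [-1.572, -0.0, 3.025]
force: [-0.5, 0.1, 0.7]
width: 75.0
```

```bash
python3 - <<'E'
from h import *
im=camera('wrist'); save('w10',im)
E
python3 crop.py w10 60 100 320 290 3 c17
```

```text
(no output)
```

View pics/c17.png

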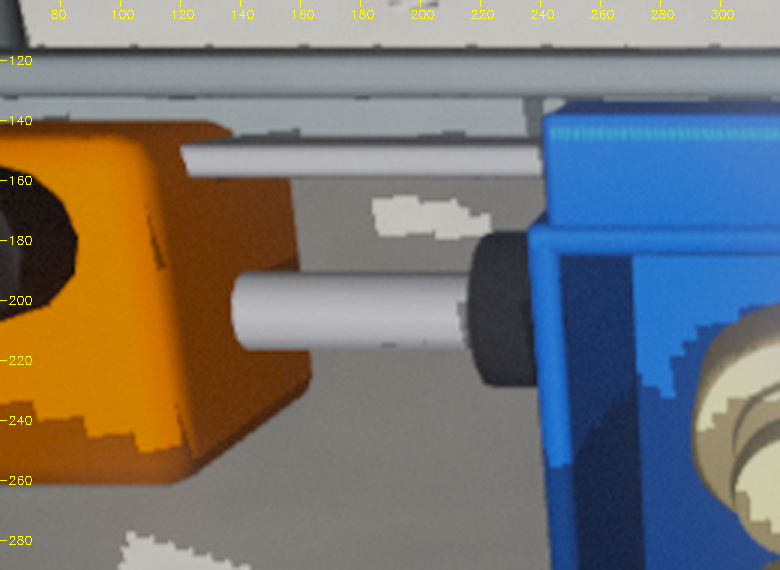

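Run:
```python
from h import *
for n in ['w7','w8','w9','w10']:
    im=cv2.imread(f'pics/{n}.png'); g=cv2.cvtColor(im,cv2.COLOR_BGR2GRAY).astype(float)[197:208].mean(0)
    b=im[197:208,:,0].astype(float).mean(0)-im[197:208,:,2].mean(0)
    def cross(a,th,lo,hi,up):
        for c in range(lo,hi):
            if (a[c]<th<=a[c+1]) if up else (a[c]>=th>a[c+1]): return c+(th-a[c])/(a[c+1]-a[c])
    l=cross(g,100,30,260,True)
    t=cross(g,100,int(l)+10,300,False); e=cross(b,50,int(t),330,True)
    print(n,'rodL',l,'tipL',t,'bin',e,'rod',t-l,'tip->bin',e-t, 'rod->bin',e-l)
```

```text
w7 rodL 48.63983628922237 tipL 128.27086007702184 bin 210.8984375 rod 79.63102378779946 tip->bin 82.62757742297816 rod->bin 162.2586012107776
w8 rodL 43.87861271676301 tipL 82.63513513513513 bin 210.6043656207367 rod 38.75652241837212 tip->bin 127.96923048560157 rod->bin 166.7257529039737
w9 rodL 55.78651685393258 tipL 94.61904761904762 bin 216.6181277860327 rod 38.83253076511504 tip->bin 121.99908016698507 rod->bin 160.8316109321001
w10 rodL 76.61486486486487 tipL 115.07608695652173 bin 236.415611814346 rod 38.461222091656865 tip->bin 121.33952485782426 rod->bin 159.80074694948112
```

```bash
cat > rod.py <<'E'
from h import *
import sys
for n in sys.argv[1:]:
    im=cv2.imread(f'pics/{n}.png').astype(float); a=im[197:208]
    g=a[:,:,0].mean(0); b=g-a[:,:,2].mean(0)
    def cross(a,th,lo,hi,up):
        for c in range(lo,hi):
            if (a[c]<th<=a[c+1]) if up else (a[c]>=th>a[c+1]): return c+(th-a[c])/(a[c+1]-a[c])
    l=cross(g,90,10,260,True); t=cross(g,90,int(l)+10,300,False); e=cross(b,50,int(t),330,True)
    print(n,'rodL %.2f tipL %.2f bin %.2f rod %.2f tip-bin %.2f'%(l,t,e,t-l,e-t))
E
python3 rod.py w7 w8 w9 w10
```

```text
w7 rodL 48.81 tipL 128.43 bin 210.90 rod 79.62 tip-bin 82.47
w8 rodL 107.66 tipL 188.81 bin 210.60 rod 81.16 tip-bin 21.79
w9 rodL 118.30 tipL 196.38 bin 216.62 rod 78.08 tip-bin 20.24
w10 rodL 136.68 tipL 215.38 bin 236.42 rod 78.70 tip-bin 21.04
```

>>> {"fn": "send_rows", "kwargs": {
  "increments": [0,0,0.002,0,0,0,0.005,0,0,0,0.008,0,0,0,0.011,0,0,0,0.013,0,0,0,0.013,0,0,0,0.013,0],
  "fingers": -1
}}

```text
t: 23.25
tcp_pos: [490.1, -214.3, 118.6]
ee_rot: [-1.571, 0.0, 3.024]
force: [-0.2, 0.3, -0.1]
width: 85.2
```

```bash
python3 - <<'E'
from h import *
s=state();print(s['t'],s['tcp_pos'],s['force'],s['width'])
im=camera('wrist'); save('w11',im)
E
python3 rod.py w11
```

```text
23.25 [ 490.12030479 -214.34433768  118.59334288] [-0.15589112  0.26712557 -0.07868492] 85.21466564437704
w11 rodL 112.62 tipL 190.59 bin 210.68 rod 77.97 tip-bin 20.08
```

View pics/w11.png

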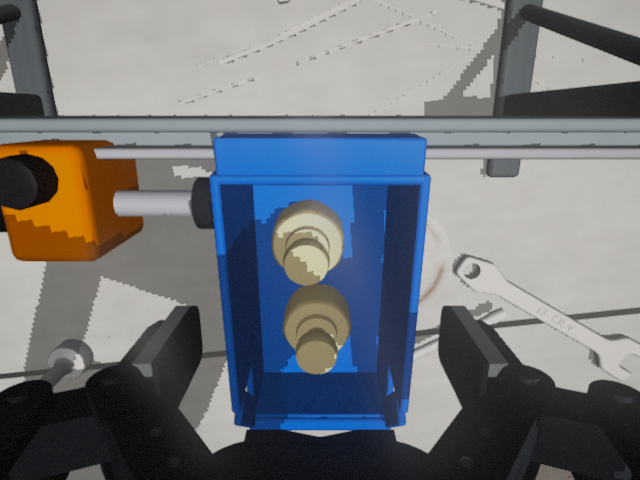

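>>> {"fn": "send_rows", "kwargs": {
  "increments": [0,-0.01,0,0,0,-0.025,0,0,0,-0.05,0,0,0,-0.08,0,0,0,-0.12,0,0,0,-0.16,0,0,0,-0.2,0,0,0,-0.23,0,0,0,-0.25,0,0,0,-0.25,0,0]
}}

```text
t: 24.13
tcp_pos: [490.9, -214.7, 247.3]
ee_rot: [-1.569, 0.005, 3.024]
force: [-0.1, 0.1, 0.8]
width: 85.1
```

```bash
python3 - <<'E'
from h import *
s=state();print(s['t'],s['tcp_pos'],s['force'],s['width'])
save('w12',camera('wrist')); save('sd12',camera('side'));save('sc12',camera('scene'))
E
python3 crop.py sd12 260 150 440 300 4 c18; python3 crop.py w12 60 30 330 230 3 c19
```

```text
24.1333 [ 490.93721363 -214.6724264   247.28281311] [-0.14917952  0.06286397  0.83174963] 85.14481327960004
```

View pics/w12.png

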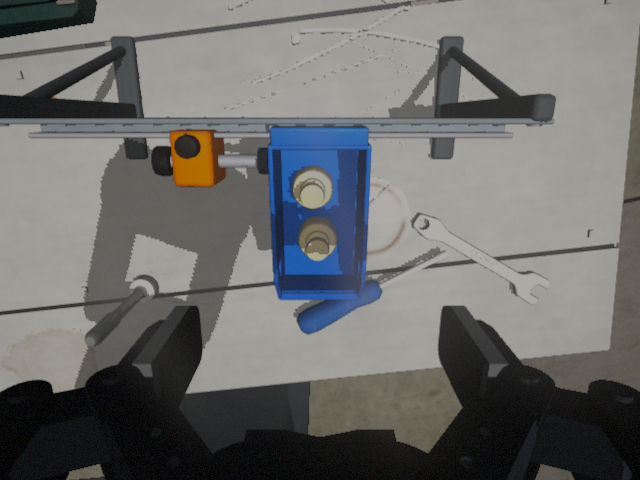

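View pics/c18.png

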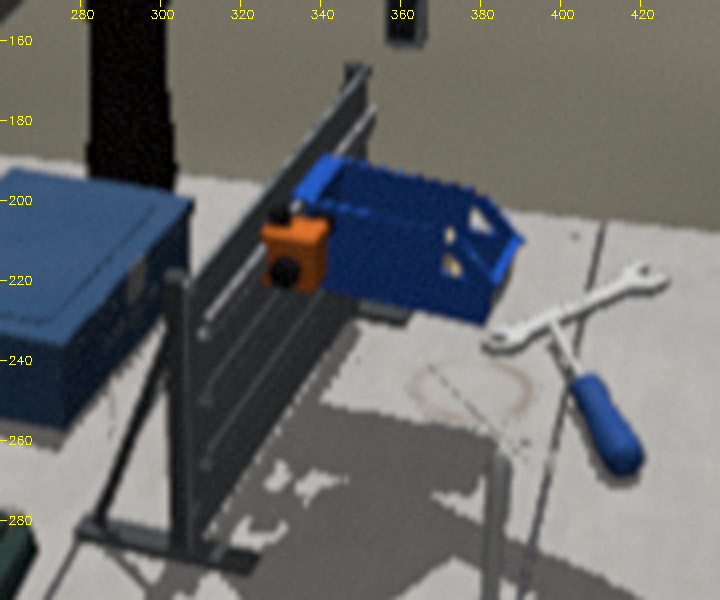

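View pics/sc12.png

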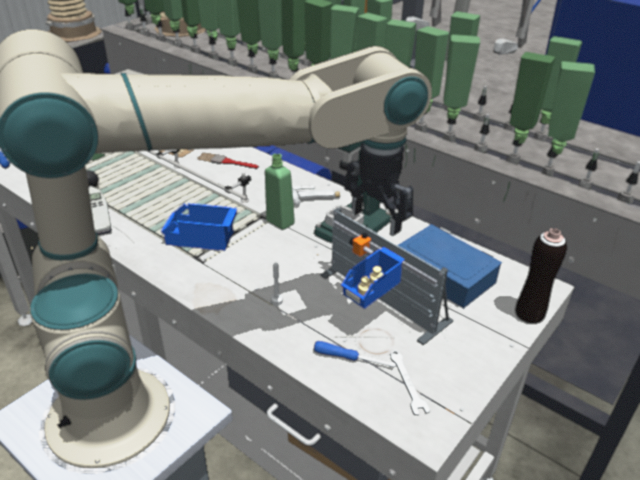

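The bin hangs on the rail against the black tip, with both collars standing in it, and the pin, bottle, driver and spanner look unmoved. I'm handing in.

Run:
```python
from h import *
print(hand_in())
```

```text
the job is handed in; nothing more can be done
None
```

The blue parts bin is hung on the top rail, released and resting on the stop's rubber tip, with both collars inside. I handed it in at about 24 s; the hand-in gives no verdict.

- **Hanging:** I gripped the small bin across its sides and felt for the sheet, pressing 11.5 N at most. I backed off and lowered it until the ledge sat on the rail, its left side about 74 mm right of the stop by the wrist camera. A gentle backward pull was resisted with about 11 N, so the lip was behind the rail.
- **Pushing:** I slid it about 45 mm left to the tip, held about 10 N by the wrist reading for just over a second, then eased off and released.
- **After release:** The bin crept back about 1.5 mm when I let go. I nudged it once more with one finger, peaking at about 6 N, and backed away slowly.
- **Last checks:**
  - The screw looks about 3 px (1 mm) shorter than when free, so the tip is still lightly pressed, at roughly 1 N.
  - The bin leans slightly on the louvre.
  - The bystanders look unmoved by eye.

No check failed. The final contact on the tip is judged from that picture measurement, not from a force reading. The first contact was also too soft to separate from the roughly 1 N sensor noise; only the stiff end of the tip's travel showed clearly.

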